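# Fill a mould cup from the spring-gated ball trough

## Task

Turn the square metal mould cup mouth up, stand it on the yellow-outlined pad of the filling stand and let go of it. Then pull the stand's red spring-return gate handle out until its pointer is at the red mark, so that all three wax balls roll down into the cup, and finish while still holding the gate at the mark: do not let go of the handle. Leave the wick spool, the tape roll and the loose wax block where they are.

Things in the scene. Friction and masses are not known exactly. Their poses are not given: they have to be found in the camera images.
- cup_center (a point): centre of the loose square mould cup of bare steel, 50 x 50 mm outside, 56 mm tall, wall and closed end 4 mm, about 0.12 kg. Its x and y axes are square to its side faces; its z axis points from the mouth to the closed end: up while the cup stands mouth down (at the start, on the bench at the robot's left), down once it stands mouth up.
- pad (a point): centre of the pad (yellow square outline, 58 mm) on the fixed filling stand's flat base plate, 6 mm above the bench; a cup standing on it has its centre 28 mm above this point. It has the stand's axes: +x points from the pad to the trough, -y is the way the gate is pulled. The plate reaches 48 mm from here along -x and 46 mm to either side.
- lip (a point): middle of the lower lip of the stand's open inclined aluminium trough, 36 mm wide outside, on its floor: 33 mm from the pad centre along +x and 62 mm above it (6 mm above a standing cup's rim; side walls 14 mm high here). The trough rises at 12 degrees along +x to 0.19 m from the pad centre, 0.12 m above it. A cup set squarely in the yellow outline is 8 mm clear of the lip.
- handle (a point): grip point on the red upright gate handle, a block 22 mm (stand's x) by 14 mm (stand's y); its top is 15 mm above this point, its bottom 41 mm below. A 10 mm rod leaves its +y face, its upper side 25 mm below this point. Nothing within 60 mm is taller. A thin pointer on its -x side shows its place on a low index rail. Moves with the gate; stand's axes.
- mark (a point): fixed: where the point handle must be when the gate's pointer is at the red mark of the index rail, 45 mm from the closed position along the stand's -y.
- gate (a joint): how far the spring-return gate slide is pulled out, m: 0 closed (start), 0.045 at the red mark, 0.065 the end stop; it slides straight along the stand's -y. The spring pulls it shut with about 3 N at the start and 8 N at the mark; it shuts when let go. At the mark its window lines up with the trough; well short of it or past it the trough is blocked.
- ball0_center (a point): centre of the lowest of three cream wax balls, 22 mm across, about 10 g, lying in the trough against the gate; they roll down by themselves when the gate is at the mark.
- ball1_center (a point): centre of the middle wax ball in the trough.
- ball2_center (a point): centre of the upper wax ball in the trough.
- spool: loose wooden wick spool, 54 mm across, 62 mm tall, standing at the robot's right; origin at its underside. Leave it alone.
- tape: loose roll of masking tape, 98 mm across, 25 mm tall, lying behind the cup at the left; origin at its underside. Leave it alone.
- wax: loose yellow wax block 88 x 122 x 53 mm at the right; origin at its underside. Leave it alone.
There are look-alikes about, which are no part of the job. What is shaped like the part that bears cup_center but pink is not meant.

How it is judged:
On the way, in this order (a step that is already met when the one before it is completed fails the run):
1. the cup stands mouth up on the pad, let go of, with the gate still shut (angle between cup_center's own z axis and vertical above 3 rad and horizontal distance between cup_center and pad below 0.012 m and z of cup_center in the frame of pad between 0.024 and 0.032 m and contact force between the fingers and cup below 0.1 N and value of joint gate below 0.01 m), for 0.2 s.
2. the gate is pulled out to the mark by the handle (value of joint gate between 0.04 and 0.05 m and contact force between the fingers and gate above 1 N), for 0.2 s.
At the end, for the whole second after the job is handed in: The gate handle is held by the gripper and still, 45 mm out (within 5 mm of the mark); all three balls lie in the cup; the cup stands mouth up on the pad (within 12 mm of its centre), untouched by the fingers. The program finishes while holding the gate (all of step 2 and angle between cup_center's own z axis and vertical above 3 rad and horizontal distance between cup_center and pad below 0.012 m and z of cup_center in the frame of pad between 0.024 and 0.032 m and velocity of joint gate between -0.01 and 0.01 m/s and contact force between the fingers and cup below 0.1 N and distance between each of ball0_center, ball1_center, ball2_center and cup_center below 0.032 m); the arm keeps its last pose, push and grip.
It fails at once if the wick spool is moved more than 20 mm (distance of spool from where it was at the start of the episode above 0.02 m).
It fails at once if the tape roll is moved more than 20 mm (distance of tape from where it was at the start of the episode above 0.02 m).
It fails at once if the loose wax block is moved more than 20 mm (distance of wax from where it was at the start of the episode above 0.02 m).
It also fails if it takes over 72 s, if anything falls off the work surface, if the arm or the gripper's body presses on something with over 40 N, if the wrist force passes 120 N, or if a joint passes its speed limit or range.

## Robot

A 6-joint arm with a two-finger parallel gripper is mounted at the origin on the work surface; the furniture and walls round the work are solid. World frame = base frame: x ahead of the robot, y to its left, z up, the work surface at z = 0. Lengths are in m, angles in rad, forces in N, time in s.
With the tool pointing down it reaches from about 0.35 to 0.95 m from the base axis. Payload 17.4 kg.
Tool frame: the origin (TCP) lies at the very end of the fingers, on their centre line; the grasp point (between the pads) lies 19 mm behind it; z points along the fingers, x is the direction in which the jaws open and shut, and the axes are right-handed (so a half turn about z gives the same grasp; the last joint's range is limited). The gripper opens to 93 mm and grips with 3 to 60 N. Pads are 15 mm wide; open, the fingers measure 128 mm over their backs; the gripper's body (75 mm by 188 mm) begins 65 mm behind the grasp point.
Start: joints at [1.07, 0.116, 1.442, -0, 1.584, -0.038], TCP at [0.301, 0.604, 0.219] pointing down, gripper open.
Joint ranges: [-2.83, 2.83], [-0.83, 2.19], [0.07, 2.5], [-1.14, 4.28], [0.01, 3], [-2.97, 2.97]. Speed limits (rad/s): [1.89, 1.89, 2.22, 3.14, 3.14, 3.14].

## Interface

Orientations are given as a unit quaternion [x, y, z, w].
In Python, from workcell import robot gives the robot as it stands.
- The arm moves only by the tool step_arm, never from a script. Its arguments are lists of equal length, an entry for each row: "offset": the shift along the tool's x, y, z in m, a list of three; "roll": the turn about the tool's z in degrees. A call has 1 to 10 rows; each row is the pose to reach, as a shift and turn from the pose measured when the call began, along the tool's axes at that moment; what a row does not reach only later rows make up. A row lasts 1/10 s, in which the tool goes at most 50 mm and 8.59 degrees, less where a joint would pass 70% of its speed; a pose out of reach is approached as far as the arm can. A call with a gripper value outside its range is refused whole. "claw" is the opening, from 0 (shut) to 1 (fully open), set as the call begins (left out, the last holds). The fingers move at their own pace and stop on an object; the grip force is fixed at half the most. Time passes only in rows, so rows that repeat a pose let the fingers close. It gives the time, the measured TCP pose, the force and the opening at its end, in the units of the state.
- robot.get_state(): the state, without advancing time (a new reading comes with each control period).
- robot.capture(name): name is "side" or "top" or "wrist"; returns a dict with "image" (480x640x3 uint8, red, green, blue), "z_map" (480x640 float32, m along the optical axis (not along the pixel's ray), 0 where there is no reading), "camera_matrix" (3x3 intrinsics, pixels), "k1" (the pictures are not rectified: a ray, as slopes to the right and down, at radius r is drawn at 1 + k1 r^2 times it, then the intrinsics apply), "origin" and "orientation" of the camera in the world. Camera axes: x right, y up, looking along -z (the intrinsics and any distortion apply to the point x, -y, -z); pixel columns grow to the right and rows downward; lengths in m; the calibration is good to about 2 mm. A picture is of the moment at which its call begins.
- robot.close_job(): hands the job in, once; it reports no verdict.
Trained networks look in a picture, given as the dict that the camera call returned (one of the last four; its "shot" number tells which), for a name from the list of things; names that differ only in an ending like _2 or _b are one class to them, and where a whole thing is asked for, a point or a joint stands for the part that bears it (a point fixed in the world has none). Each returns a list of dicts, best first, with "conf" (0 to 1); they miss things now and then, are a little off and sometimes report something else, mostly with a low value. They report only what shows in the picture. A call takes as long as a camera call. They do not tell look-alikes from the thing itself.
- robot.trace(thing, picture): "mask" (480x640 bool, what is visible of it) and "extent" ([centre column, centre row, width, height] in pixels, round what is visible of it).
- robot.tip_of(thing, picture): "uv" ([column, row] in pixels: a listed point, or the origin of a listed thing).
The state is a dict: "t": time; "joint_positions": joint angles; "dq": joint speeds; "effort": joint torques, N m; "position": TCP position; "ee_rot": TCP orientation; "wrist_force": force on the tool from outside, world axes, zero at the start; "moment": the same for the moment, N m; "opening": finger opening in m.
Only numpy, scipy, OpenCV 4.12 (cv2) and the standard library are available. Lean on these libraries where they do the work, as an engineer would, in place of code of your own. Each camera call takes 0.05 s, during which the arm holds its last target. There are 200 camera calls.

## Working session

There is one attempt and no reset: what is moved stays moved. The work goes in short steps, Python scripts to look and compute and a tool call to move; the robot and the scene stay as the last step left them, time stands still between calls to the robot, and variables do not carry over. Pictures are saved under pics/ and viewed, about 8 in all and at most 12, crops included, and the job is handed in when it is done.

Besides the shell and the picture viewer there is one more tool, called after "Emit:" as name([rows], argument=value, ...), one row to a line, values as JSON. step_arm: Moves the arm, as the interface text tells. Its arguments: {"type":"object","properties":{"offset":{"type":"array","items":{"type":"array","items":{"type":"number"}}},"roll":{"type":"array","items":{"type":"number"}},"claw":{"type":"number"}},"required":["offset","roll"]}

```bash
mkdir -p pics; ls
cat > h.py <<'E'
import numpy as np, cv2
from workcell import robot
from scipy.spatial.transform import Rotation as R
def cap(n,save=None):
    c=robot.capture(n)
    if save: cv2.imwrite('pics/'+save+'.png',c['image'][:,:,::-1])
    return c
def px2w(c,u,v,z=None,zw=None):
    """pixel(s)-> world; z depth along axis, or zw world plane"""
    K=np.array(c['camera_matrix']);k1=c['k1']
    u=np.atleast_1d(u).astype(float);v=np.atleast_1d(v).astype(float)
    d=np.stack([(u-K[0,2])/K[0,0],(v-K[1,2])/K[1,1]],1)
    s=d.copy()
    for _ in range(20): s=d/(1+k1*(s**2).sum(1,keepdims=True))
    ray=np.c_[s[:,0],-s[:,1],-np.ones(len(s))]
    Rm=R.from_quat(c['orientation']).as_matrix();o=np.array(c['origin'])
    rw=ray@Rm.T
    if zw is not None: t=((zw-o[2])/rw[:,2])[:,None]
    else: t=np.atleast_1d(z)[:,None]
    return o+rw*t
def maskpts(c,m):
    v,u=np.nonzero(m&(c['z_map']>0)); return px2w(c,u,v,c['z_map'][v,u])
def w2px(c,P):
    K=np.array(c['camera_matrix']);Rm=R.from_quat(c['orientation']).as_matrix()
    p=(np.atleast_2d(P)-np.array(c['origin']))@Rm
    s=np.c_[p[:,0]/-p[:,2],-p[:,1]/-p[:,2]]
    s=s*(1+c['k1']*(s**2).sum(1,keepdims=True))
    return np.c_[s[:,0]*K[0,0]+K[0,2],s[:,1]*K[1,1]+K[1,2]]
E
python3 - <<'E'
from h import *
np.set_printoptions(precision=4,suppress=True)
print(robot.get_state())
ims=[]
for n in ['top','side']:
    c=cap(n); ims.append(c['image'])
    print(n,c['origin'],c['orientation'],c['camera_matrix'],c['k1'])
    for t in ['cup_center','pad','lip','handle','mark','ball0_center','spool','tape','wax']:
        for r in robot.tip_of(t,c)[:3]:
            u,v=r['uv'];z=c['z_map'][int(np.clip(v,0,479)),int(np.clip(u,0,639))]
            print(t,np.round(r['uv'],1),round(r['conf'],2),px2w(c,u,v,z)[0] if z>0 else None)
    cv2.imwrite(f'pics/{n}0.png',c['image'][:,:,::-1])
E
```

```text
pics
{'t': 0.0, 'joint_positions': array([ 1.0702,  0.1165,  1.4423,  0.    ,  1.584 , -0.0378]), 'dq': array([ 0.0004, -0.0005,  0.0006,  0.0013, -0.0005,  0.0022]), 'effort': array([ -0.0032, -72.126 , -62.2598,   0.0779,   0.0239,  -0.0002]), 'position': array([0.3013, 0.6038, 0.2179]), 'ee_rot': array([ 0.8504,  0.5261, -0.0005,  0.0003]), 'wrist_force': array([-0.3366, -0.4788,  0.4672]), 'moment': array([-0.0005, -0.0202, -0.0206]), 'opening': 0.09315828804512274}
top [0.4305 0.0242 1.0631] [ 0.0329 -0.0468 -0.6979  0.7139] [[455.0586   0.     314.2692]
 [  0.     455.0586 247.1818]
 [  0.       0.       1.    ]] 0.01704546802347317
cup_center [214.1 219. ] 0.73 [0.6031 0.2309 0.054 ]
cup_center [200.1 263.3] 0.69 [0.5032 0.257  0.0545]
cup_center [249.5 275.7] 0.64 [0.4783 0.1474 0.0538]
pad [330.4 262.4] 0.98 [ 0.5158 -0.0336  0.0052]
lip [329.1 248.6] 0.64 [ 0.548  -0.03    0.0064]
handle [372.3 217.4] 0.62 [ 0.6    -0.1111  0.1396]
mark [388.1 212.6] 0.58 [ 0.6384 -0.1694 -0.0013]
ball0_center [454.6 244.4] 0.73 [ 0.5589 -0.3093  0.0536]
ball0_center [324.7 217.3] 0.46 [ 0.
[... 290 characters left out ...]
87]
 [  0.       0.       1.    ]] -0.14039393860192573
cup_center [339. 233.] 0.94 [0.6008 0.209  0.0327]
cup_center [304. 249.] 0.81 [0.4842 0.1281 0.0264]
cup_center [302.4 234.4] 0.52 [0.4883 0.1722 0.0525]
pad [324.9 278.3] 0.81 [ 0.51   -0.0198  0.0032]
pad [351.2 221.7] 0.65 [0.6744 0.3501 0.0147]
lip [339.3 253. ] 0.56 [ 0.5465 -0.0222  0.0671]
handle [374.8 241.4] 0.55 [ 0.6039 -0.122   0.1277]
mark [383.9 251.4] 0.9 [ 0.7078  0.1202 -0.0015]
spool [282.4 349.3] 0.8 [ 0.3668 -0.3147  0.0079]
spool [352.8 221.2] 0.63 [0.6783 0.3449 0.0177]
spool [339.4 256. ] 0.34 [ 0.5804  0.1215 -0.0019]
tape [351.6 223. ] 0.67 [0.6758 0.3504 0.0101]
wax [380.5 343.2] 0.67 [ 0.5366 -0.3772  0.0337]
```

View pics/top0.png

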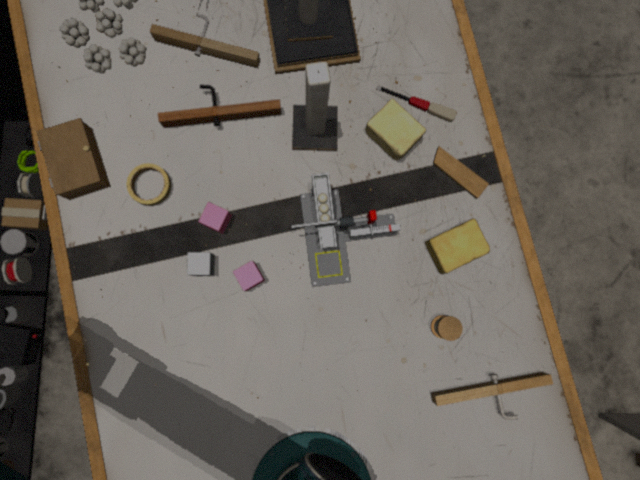

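View pics/side0.png

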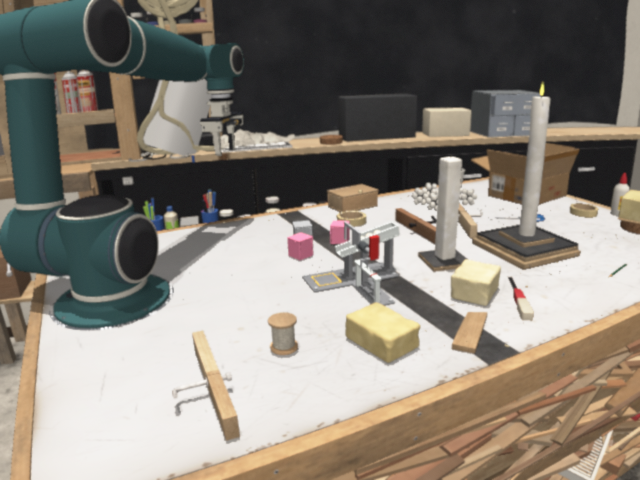

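The top view shows three cup-shaped things: pink at (214,219), pink at (249,276) and bare grey at (200,263). Grey is the cup to use. The stand's pad is at (329,264) and the red handle at (372,216). I'll measure poses and confirm the cup in a crop.

Run:
```python
from h import *
np.set_printoptions(precision=4,suppress=True)
c=cap('top'); im=c['image']; hsv=cv2.cvtColor(im,cv2.COLOR_RGB2HSV)
def rect(P):
    (x,y),(w,h),a=cv2.minAreaRect((P[:,:2]*1000).astype(np.float32)); return np.round([x,y,w,h,a],1)
# cup: top face
uu,vv=np.meshgrid(np.arange(640),np.arange(480))
W=px2w(c,uu.ravel(),vv.ravel(),c['z_map'].ravel()).reshape(480,640,3)
box=lambda u0,u1,v0,v1:(uu>u0)&(uu<u1)&(vv>v0)&(vv<v1)
m=box(180,220,243,285)&(W[...,2]>0.045)
print('cup',m.sum(),W[m].mean(0),rect(W[m]))
v,u=np.nonzero(m); print(rect(px2w(c,u,v,zw=.056)))
y=box(300,355,240,290)&(hsv[...,0]>20)&(hsv[...,0]<38)&(hsv[...,1]>100)
v,u=np.nonzero(y);P=px2w(c,u,v,zw=.006);print('pad',y.sum(),rect(P), W[y].mean(0))
r=box(355,385,200,228)&((hsv[...,0]<8)|(hsv[...,0]>172))&(hsv[...,1]>140)
v,u=np.nonzero(r); print('handle',r.sum(),W[r].mean(0),W[r].max(0),rect(px2w(c,u,v,zw=W[r][:,2].max())), np.percentile(W[r][:,2],[10,50,90]))
a=cv2.resize(im[235:295,180:270],None,fx=4.4,fy=6.6/1.5,interpolation=cv2.INTER_CUBIC)
b=cv2.resize(im[165:290,295:405],None,fx=3.6,fy=3.6,interpolation=cv2.INTER_CUBIC)
o=np.zeros((max(len(a),len(b)),a.shape[1]+b.shape[1],3),np.uint8);o[:len(a),:a.shape[1]]=a;o[:len(b),a.shape[1]:]=b
cv2.imwrite('pics/crop1.png',o[:,:,::-1]);print(o.shape)
w=cap('wrist'); print(w['origin'],w['orientation'],robot.get_state()['position'])
```

```text
cup 534 [0.5017 0.2557 0.0714] [482.9 153.6 273.5  55.6  79.5]
[506.  255.7  77.1  72.1  20.6]
pad 179 [513.3 -29.1  60.8  59.2   8.3] [ 0.5142 -0.0294  0.0049]
handle 101 [ 0.6058 -0.1119  0.1243] [ 0.6462 -0.1052  0.1409] [ 602.7 -110.3   29.5   16.5    0.5] [0.1098 0.1354 0.1386]
(450, 792, 3)
[0.2359 0.6378 0.3841] [-0.1133 -0.0696  0.5217  0.8427] [0.3014 0.604  0.2187]
```

View pics/crop1.png

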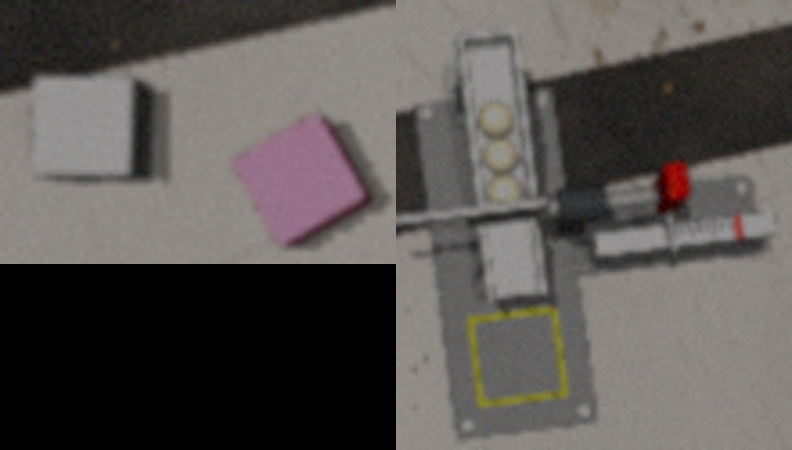

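Grey at (200,263) is confirmed as bare steel, and the other two are pink. Pad centre is about (0.513,-0.029), stand yaw about +8.3°. The tool can't tilt, so I plan to tip the cup twice over the stand plate's 6 mm edge. First I'll move close to the cup.

```bash
cat >> h.py <<'E'
def go(p,yaw,s=None):
    """print tool-frame offset (m) and roll (deg) to reach tcp p with tool-x world yaw (deg)"""
    s=s or robot.get_state(); M=R.from_quat(s['ee_rot']).as_matrix()
    cy=np.degrees(np.arctan2(M[1,0],M[0,0]))
    print('tcp',np.round(s['position'],4),'yaw',round(cy,2),'offset',np.round(M.T@(np.array(p)-s['position']),4),'roll',round(-((yaw-cy+180)%360-180),2),'t',round(s['t'],2))
E
python3 - <<'E'
from h import *
go([.45,.256,.2],90)
E
```

```text
tcp [0.3014 0.604  0.2187] yaw 63.48 offset [-0.245   0.2884  0.0187] roll -26.52 t 1.1
```

Emit:
step_arm([
  [-0.245,0.288,0.0187],
  [-0.245,0.288,0.0187],
  [-0.245,0.288,0.0187],
  [-0.245,0.288,0.0187],
  [-0.245,0.288,0.0187],
  [-0.245,0.288,0.0187],
  [-0.245,0.288,0.0187],
  [-0.245,0.288,0.0187],
  [-0.245,0.288,0.0187],
  [-0.245,0.288,0.0187],
], roll=[-26.5,-26.5,-26.5,-26.5,-26.5,-26.5,-26.5,-26.5,-26.5,-26.5], claw=1)

```text
t: 2.1
position: [0.4499, 0.2559, 0.2001]
ee_rot: [0.708, 0.706, 0.0, -0.0]
wrist_force: [-0.1, 1.1, 0.6]
opening: 0.0931
```

Run:
```python
from h import *
np.set_printoptions(precision=4,suppress=True)
w=cap('wrist','w1'); print(w['origin'],w['orientation'])
print(w2px(w,[[.503,.257,.056]]))
uu,vv=np.meshgrid(np.arange(640),np.arange(480))
W=px2w(w,uu.ravel(),vv.ravel(),w['z_map'].ravel()).reshape(480,640,3)
m=(abs(W[...,2]-.056)<.006)&(abs(W[...,0]-.503)<.045)&(abs(W[...,1]-.257)<.045)&(w['z_map']>0)
m=cv2.morphologyEx(m.astype(np.uint8),cv2.MORPH_OPEN,np.ones((5,5)))>0
v,u=np.nonzero(m);P=px2w(w,u,v,zw=.056)
print(m.sum(),W[m].mean(0),cv2.minAreaRect((P[:,:2]*1000).astype(np.float32)))
go([.503,.257,.1],90)
```

```text
[0.3767 0.2572 0.3656] [-0.0941 -0.0938  0.7004  0.7012]
[[319.9575 282.2676]]
2877 [0.5013 0.2622 0.0552] ((501.322998046875, 262.0137939453125), (49.64506912231445, 50.17420959472656), 89.9395751953125)
tcp [0.4496 0.2566 0.2001] yaw 89.97 offset [0.0004 0.0534 0.1001] roll -0.03 t 2.15
```

View pics/w1.png

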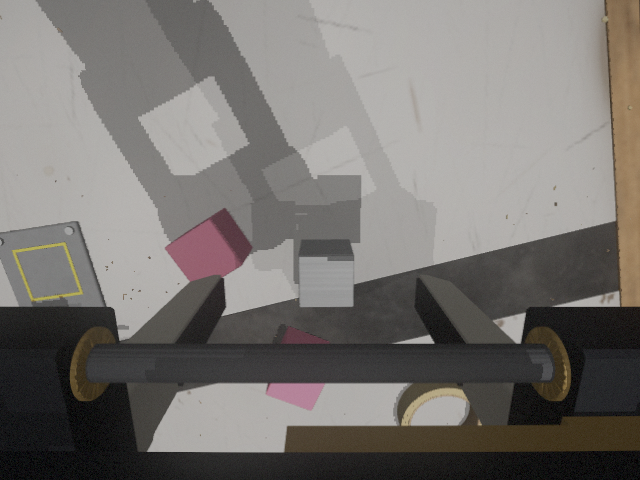

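The cup top shows at (326,273): 50 x 50 mm, centred at (0.501,0.262), yaw 0. The fingers straddle it and nothing is in the way, so I descend and grip.

Emit:
step_arm([
  [0.005,0.05,0.03],
  [0.005,0.0517,0.08],
  [0.005,0.0517,0.12],
  [0.005,0.0517,0.15],
  [0.005,0.0517,0.17],
  [0.005,0.0517,0.18],
  [0.005,0.0517,0.18],
  [0.005,0.0517,0.18],
], roll=[0,0,0,0,0,0,0,0], claw=1)

```text
t: 2.95
position: [0.5016, 0.2623, 0.0212]
ee_rot: [0.707, 0.707, 0.001, 0.0]
wrist_force: [-0.1, 0.2, 0.7]
opening: 0.0932
```

Emit:
step_arm([
  [0,0,0],
  [0,0,0],
  [0,0,0],
  [0,0,0],
  [0,0,0],
  [0,0,0],
  [0,0,0],
  [0,0,0],
], roll=[0,0,0,0,0,0,0,0], claw=0)

```text
t: 3.75
position: [0.5016, 0.2623, 0.0212]
ee_rot: [0.707, 0.707, 0.001, 0.0]
wrist_force: [-0.1, 0.5, 1.0]
opening: 0.0497
```

Emit:
step_arm([
  [0,0,-0.03],
  [0,0,-0.08],
  [0,-0.02,-0.12],
  [0,-0.05,-0.13],
  [-0.05,-0.1,-0.13],
  [-0.1,-0.1,-0.13],
  [-0.15,-0.1,-0.13],
  [-0.2,-0.1,-0.13],
  [-0.2,-0.1,-0.13],
], roll=[0,0,0,0,0,0,0,0,0])

```text
t: 4.65
position: [0.401, 0.059, 0.1512]
ee_rot: [0.708, 0.706, 0.001, 0.001]
wrist_force: [0.7, 0.7, -1.3]
opening: 0.0493
```

Run:
```python
from h import *
np.set_printoptions(precision=4,suppress=True)
w=cap('wrist','w2')
hsv=cv2.cvtColor(w['image'],cv2.COLOR_RGB2HSV)
y=(hsv[...,0]>20)&(hsv[...,0]<38)&(hsv[...,1]>120)
n,l,st,ce=cv2.connectedComponentsWithStats(y.astype(np.uint8));print(st[1:][st[1:,4]>40])
print(w2px(w,[[.513,-.029,.006]]),robot.get_state()['wrist_force'])
uu,vv=np.meshgrid(np.arange(640),np.arange(480))
P=px2w(w,uu.ravel(),vv.ravel(),zw=.006).reshape(480,640,3)
m=y&(np.hypot(P[...,0]-.513,P[...,1]+.03)<.06)
print(m.sum(),cv2.minAreaRect((P[m][:,:2]*1000).astype(np.float32)))
for t in ['pad','cup_center','handle','mark','lip']:
  for r in robot.tip_of(t,w)[:2]:
    u,v=r['uv'];print(t,np.round(r['uv']),round(r['conf'],2),px2w(w,u,v,w['z_map'][int(min(v,479)),int(min(u,639))]),px2w(w,u,v,zw=.006))
go([.42,-.04,.15],98.3)
```

```text
[]
[[226.199  339.3878]] [ 0.4089 -0.3721 -1.344 ]
43 ((522.8493041992188, -59.09648513793945), (23.606908798217773, 82.39197540283203), 79.65789031982422)
cup_center [320. 298.] 0.85 [[0.3879 0.0601 0.1856]] [[0.4707 0.0597 0.006 ]]
cup_center [425. 320.] 0.57 [[0.3922 0.0986 0.1949]] [[0.4928 0.1579 0.006 ]]
tcp [0.4015 0.063  0.1509] yaw 90.06 offset [-0.103   0.0183  0.0008] roll -8.24 t 4.95
```

View pics/w2.png

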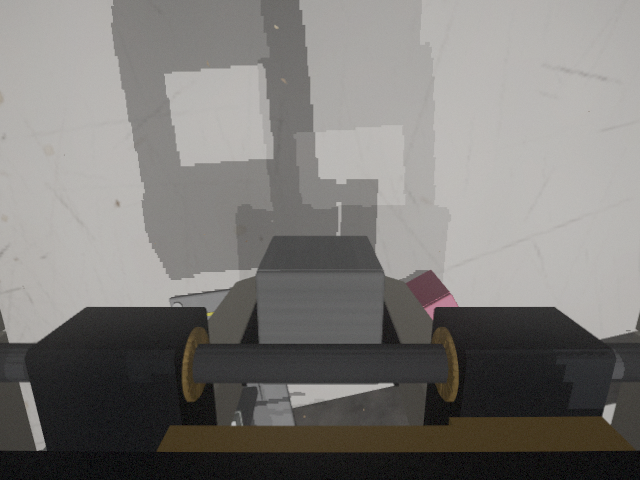

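The cup is held at (320,300), opening 49 mm. I'll get a second pad estimate from picture w1, where the pad showed.

Run:
```python
from h import *
np.set_printoptions(precision=4,suppress=True)
w=cap('wrist'); w['origin']=[0.3767,0.2572,0.3656]; w['orientation']=[-0.0941,-0.0938,0.7004,0.7012]
uu,vv=np.meshgrid(np.arange(640),np.arange(480))
def pad(c,im,roi):
    hsv=cv2.cvtColor(im,cv2.COLOR_RGB2HSV)
    y=(hsv[...,0]>20)&(hsv[...,0]<38)&(hsv[...,1]>100)
    y&=(uu>roi[0])&(uu<roi[1])&(vv>roi[2])&(vv<roi[3])
    v,u=np.nonzero(y);P=px2w(c,u,v,zw=.006);return y.sum(),cv2.minAreaRect((P[:,:2]*1000).astype(np.float32))
im=cv2.imread('pics/w1.png')[:,:,::-1].copy()
print(pad(w,im,(0,100,230,320)))
c=cap('top');print(pad(c,c['image'],(300,355,240,290)))
uv=np.array([[628/2,0]])
# cup held now seen by the top camera, TCP compare
W=px2w(c,uu.ravel(),vv.ravel(),c['z_map'].ravel()).reshape(480,640,3)
# plate -x edge corners in w1 (79,222)..( -,228), top crop corners (458,438),(594,418)
print(px2w(w,[78,2],[222,230],zw=.006))
print(px2w(c,[295+(458-396)/3.6,295+(594-396)/3.6],[165+438/3.6,165+418/3.6],zw=.006))
s=cap('side');print(pad(s,s['image'],(300,350,265,290)))
```

```text
(np.int64(554), ((511.94464111328125, -28.00130844116211), (57.8040885925293, 58.04043197631836), 8.68113899230957))
(np.int64(178), ((513.207275390625, -29.0560302734375), (60.77870559692383, 59.06928634643555), 8.981290817260742))
[[ 0.4584  0.0136  0.006 ]
 [ 0.4665 -0.0659  0.006 ]]
[[ 0.4584  0.0075  0.006 ]
 [ 0.4732 -0.0799  0.006 ]]
(np.int64(32), ((511.4015197753906, -27.70088005065918), (60.0146484375, 54.66561508178711), 8.26091194152832))
```

```bash
cat >> h.py <<'E'
PAD=np.array([.512,-.0283,.006]);YAW=8.6
def st(x,y,z,dyaw=90):
    """stand-frame mm (z mm above bench) -> go"""
    a=np.radians(YAW);go([PAD[0]+(x*np.cos(a)-y*np.sin(a))/1e3,PAD[1]+(x*np.sin(a)+y*np.cos(a))/1e3,z/1e3],YAW+dyaw)
E
python3 - <<'E'
from h import *
st(-78,0,22)
E
```

```text
tcp [0.4015 0.063  0.1509] yaw 90.1 offset [-0.1031  0.0331  0.1288] roll -8.5 t 5.1
```

Emit:
step_arm([
  [-0.03,0.01,0.0],
  [-0.07,0.02,0.0],
  [-0.1,0.033,0.02],
  [-0.103,0.033,0.06],
  [-0.103,0.033,0.09],
  [-0.103,0.033,0.11],
  [-0.103,0.033,0.122],
  [-0.103,0.033,0.128],
  [-0.103,0.033,0.129],
  [-0.103,0.033,0.129],
], roll=[-4,-8.5,-8.5,-8.5,-8.5,-8.5,-8.5,-8.5,-8.5,-8.5])

```text
t: 6.1
position: [0.4353, -0.0397, 0.0226]
ee_rot: [0.652, 0.758, 0.001, 0.0]
wrist_force: [-0.4, -0.7, -1.0]
opening: 0.0497
```

Run:
```python
from h import *
st(-78,0,22); print(robot.get_state()['wrist_force'])
```

```text
tcp [ 0.4353 -0.0397  0.0226] yaw 98.62 offset [-0.0001 -0.0004  0.0006] roll 0.02 t 6.1
[-0.36915616 -0.72989595 -0.97061683]
```

Emit:
step_arm([
  [0,0,0.001],
  [0,0,0.001],
  [0,0,0.001],
  [0,0,0.001],
  [0,0,0.001],
  [0,0,0.001],
], roll=[0,0,0,0,0,0], claw=1)

```text
t: 6.7
position: [0.4353, -0.0397, 0.0216]
ee_rot: [0.652, 0.758, 0.001, 0.0]
wrist_force: [-0.3, 0.0, 0.2]
opening: 0.0915
```

Emit:
step_arm([
  [0,0,-0.03],
  [0,0,-0.07],
  [0,-0.01,-0.08],
  [0,-0.048,-0.08],
  [0,-0.048,-0.08],
], roll=[0,0,0,0,0])

```text
t: 7.2
position: [0.3858, -0.0473, 0.1022]
ee_rot: [0.652, 0.758, 0.001, 0.001]
wrist_force: [0.8, 0.3, -0.6]
opening: 0.0929
```

Emit:
step_arm([
  [0,0,0],
  [0,0,0],
  [0,0,0],
  [0,0,0.02],
  [0,0,0.04],
  [0,0,0.058],
  [0,0,0.058],
], roll=[0,0,0,0,0,0,0], claw=0.3)

```text
t: 7.9
position: [0.385, -0.0469, 0.0418]
ee_rot: [0.652, 0.758, 0.0, -0.001]
wrist_force: [-0.6, -0.2, 0.5]
opening: 0.0418
```

Run:
```python
from h import *
w=cap('wrist','w3'); print(robot.get_state()['wrist_force'])
st(-100,0,43)
```

```text
[0.25236661 0.18641176 0.56942338]
tcp [ 0.3856 -0.0471  0.0434] yaw 98.61 offset [-0.0003  0.0278  0.0004] roll 0.01 t 7.95
```

View pics/w3.png

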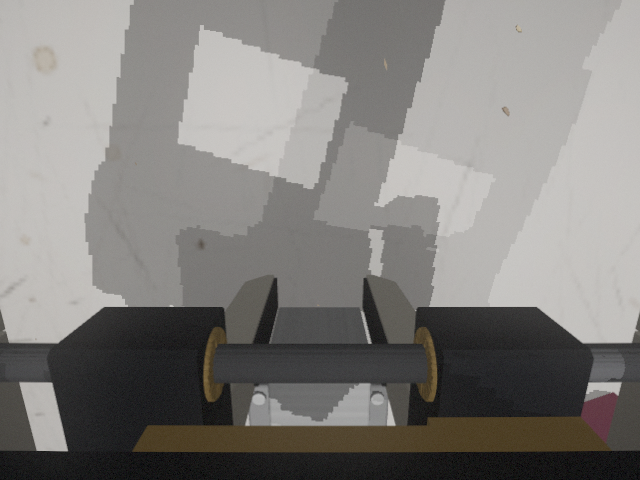

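Fingers are behind the cup. First I push gently up to the plate edge, then look.

Emit:
step_arm([
  [0,0.005,0.001],
  [0,0.01,0.001],
  [0,0.013,0.001],
  [0,0.016,0.001],
  [0,0.018,0.001],
  [0,0.02,0.001],
  [0,0.022,0.001],
  [0,0.023,0.001],
  [0,0.024,0],
  [0,0.026,-0.002],
], roll=[0,0,0,0,0,0,0,0,0,0])

```text
t: 8.95
position: [0.4099, -0.0435, 0.0457]
ee_rot: [0.652, 0.758, -0.001, -0.001]
wrist_force: [-21.0, -1.9, 17.8]
opening: 0.028
```

Run:
```python
from h import *
s=cap('side'); print(robot.get_state()['wrist_force'],robot.get_state()['opening'])
u,v=w2px(s,[[.45,-.04,.03]])[0].astype(int)
c=cv2.resize(s['image'][v-50:v+40,u-60:u+60],None,fx=6,fy=6,interpolation=cv2.INTER_CUBIC);cv2.imwrite('pics/s3.png',c[:,:,::-1]);print(u,v)
st(-90,0,53)
```

```text
[-19.59396184  -2.05693635  19.50027413] 0.027841202760534547
301 274
tcp [ 0.4104 -0.0434  0.0462] yaw 98.6 offset [-0.0002  0.0127 -0.0068] roll 0.0 t 9.0
```

View pics/s3.png

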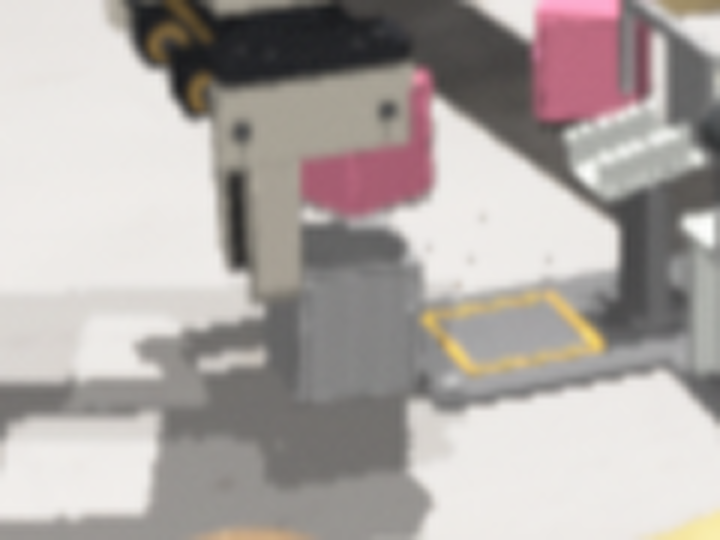

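The crop shows the cup upright against the plate edge, with the finger tip at mid-back of its rear face. The force is down and forward (friction), so the finger has to follow an arc upward.

Emit:
step_arm([
  [0,-0.003,0.0],
  [0,-0.001,-0.003],
  [0,0.002,-0.0055],
  [0,0.006,-0.01],
  [0,0.0105,-0.0135],
  [0,0.0155,-0.0165],
  [0,0.0205,-0.019],
  [0,0.026,-0.021],
  [0,0.031,-0.0225],
  [0,0.0365,-0.0235],
], roll=[0,0,0,0,0,0,0,0,0,0])

```text
t: 10.0
position: [0.447, -0.0379, 0.0696]
ee_rot: [0.652, 0.758, -0.001, -0.001]
wrist_force: [-0.1, 0.9, 0.6]
opening: 0.0278
```

Run:
```python
from h import *
s=cap('side'); print(robot.get_state()['wrist_force'],robot.get_state()['opening'])
c=cv2.resize(s['image'][224:314,241:361],None,fx=6,fy=6,interpolation=cv2.INTER_CUBIC);cv2.imwrite('pics/s4.png',c[:,:,::-1])
st(-90,0,53)
```

```text
[-1.27052868  0.83387167 -0.42762627] 0.028025241527605948
tcp [ 0.4476 -0.0379  0.0698] yaw 98.6 offset [-0.0002 -0.0249  0.0169] roll 0.0 t 10.05
```

View pics/s4.png

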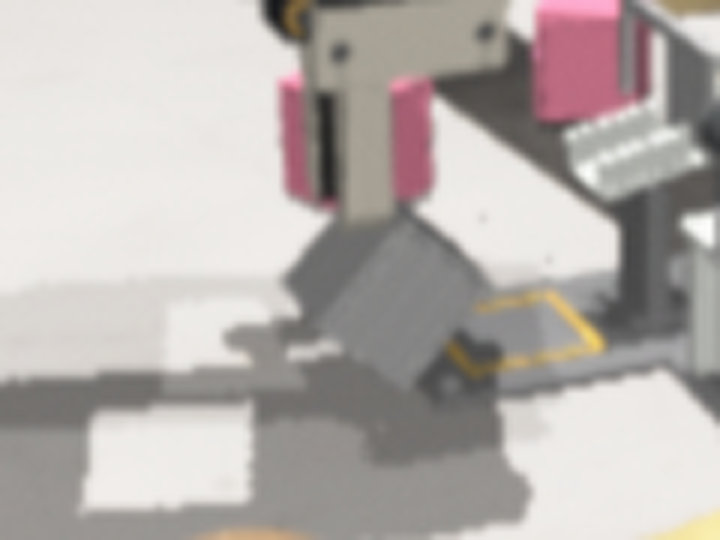

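The cup is tipped about 45° over the plate edge. I'll nudge it over.

Emit:
step_arm([
  [0,0.004,-0.001],
  [0,0.008,-0.001],
  [0,0.012,-0.001],
  [0,0.016,-0.001],
  [0,0.02,0],
  [0,0.023,0.001],
  [0,0.023,0.001],
  [0,0.023,0.001],
], roll=[0,0,0,0,0,0,0,0])

```text
t: 10.85
position: [0.4703, -0.0344, 0.0686]
ee_rot: [0.652, 0.758, -0.001, -0.001]
wrist_force: [-0.3, 1.1, 0.0]
opening: 0.0279
```

Emit:
step_arm([
  [0,-0.005,-0.02],
  [0,-0.03,-0.06],
  [0,-0.07,-0.09],
  [0,-0.08,-0.1],
  [0,-0.08,-0.1],
  [0,-0.08,-0.1],
], roll=[0,0,0,0,0,0], claw=1)

```text
t: 11.45
position: [0.3918, -0.0463, 0.168]
ee_rot: [0.652, 0.758, -0.001, -0.001]
wrist_force: [0.5, -0.8, -0.4]
opening: 0.0715
```

```bash
cat >> h.py <<'E'
def pts(c):
    uu,vv=np.meshgrid(np.arange(640),np.arange(480))
    W=px2w(c,uu.ravel(),vv.ravel(),c['z_map'].ravel()).reshape(480,640,3)
    W[c['z_map']<=0]=-9
    return W
def stf(P):
    a=np.radians(YAW);d=P-PAD
    return np.stack([d[...,0]*np.cos(a)+d[...,1]*np.sin(a),-d[...,0]*np.sin(a)+d[...,1]*np.cos(a),d[...,2]],-1)*1e3
def cupfind(name,top,save=None):
    """top: mm above bench of upper face; region near pad"""
    c=cap(name,save);W=stf(pts(c));z=W[...,2]+6
    m=(abs(z-top)<7)&(W[...,0]<26)&(W[...,0]>-140)&(abs(W[...,1])<60)
    m=cv2.morphologyEx(m.astype(np.uint8),cv2.MORPH_OPEN,np.ones((3,3)))
    n,l,s,_=cv2.connectedComponentsWithStats(m)
    if n<2: print(name,'none');return c
    m=l==1+np.argmax(s[1:,4]); v,u=np.nonzero(m);P=stf(px2w(c,u,v,zw=top/1e3))
    print(name,m.sum(),'z',np.median(z[m]),'x',np.percentile(P[:,0],[1,99]),'y',np.percentile(P[:,1],[1,99]),cv2.minAreaRect(P[:,:2].astype(np.float32)))
    return c
E
python3 - <<'E'
from h import *
np.set_printoptions(precision=1,suppress=True)
c=cupfind('top',56)
w=cupfind('wrist',56)
print(robot.get_state()['position'])
a=cv2.resize(w['image'],(480,360));s=cap('side')['image'][234:314,251:371]
b=cv2.resize(s,(480,320),interpolation=cv2.INTER_CUBIC);b=cv2.copyMakeBorder(b[:,:320],0,40,0,0,0)
cv2.imwrite('pics/c5.png',np.hstack([a,b])[:,:,::-1])
E
```

```text
top 427 z 54.48455136867159 x [-55.6  -6.5] y [-24.6  24.3] ((-32.233001708984375, -0.01441192626953125), (52.15431213378906, 49.85615539550781), 0.32141292095184326)
wrist 2394 z 55.29034268350919 x [-63.1 -27.2] y [-23.4  25.2] ((-46.015438079833984, 0.8977603912353516), (37.72359848022461, 49.6810302734375), 0.02847474068403244)
[ 0.4 -0.   0.2]
```

View pics/c5.png

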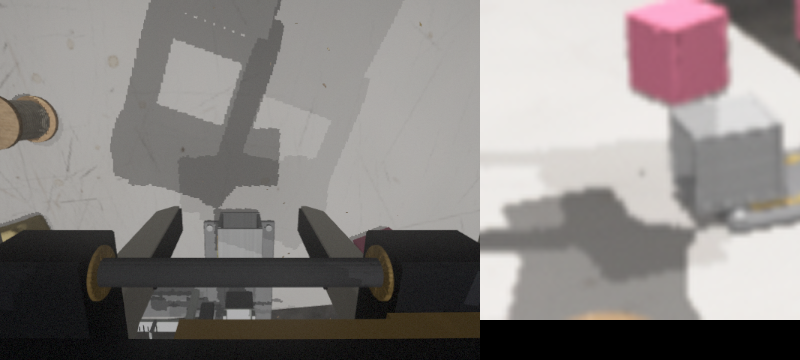

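The cup lies on the plate, mouth towards the robot (dark recess at (240,215)), with its centre about (-33,0.5) mm in stand axes. Next I regrip across it and set it back on the bench before the edge.

Run:
```python
from h import *
st(-33,0.5,14)
st(-85,0.5,9)
```

```text
tcp [ 0.3917 -0.0462  0.1673] yaw 98.62 offset [-0.      0.0894  0.1529] roll 0.02 t 11.6
tcp [ 0.3917 -0.0462  0.1673] yaw 98.62 offset [-0.      0.0375  0.1582] roll 0.02 t 11.6
```

Emit:
step_arm([
  [0,0.04,0.0],
  [0,0.0895,0.02],
  [0,0.0895,0.06],
  [0,0.0895,0.1],
  [0,0.0895,0.13],
  [0,0.0895,0.148],
  [0,0.0895,0.153],
  [0,0.0895,0.153],
], roll=[0,0,0,0,0,0,0,0], claw=1)

```text
t: 12.4
position: [0.479, -0.0325, 0.0128]
ee_rot: [0.652, 0.758, -0.002, -0.003]
wrist_force: [0.3, -0.3, 1.4]
opening: 0.0929
```

Emit:
step_arm([
  [0,0,0],
  [0,0,0],
  [0,0,0],
  [0,0,0],
  [0,0,0],
  [0,0,0],
  [0,0,0],
  [0,0,0],
], roll=[0,0,0,0,0,0,0,0], claw=0)

```text
t: 13.2
position: [0.4791, -0.0325, 0.013]
ee_rot: [0.652, 0.758, -0.002, -0.003]
wrist_force: [-1.0, -0.2, 3.7]
opening: 0.0499
```

Emit:
step_arm([
  [0,0,-0.02],
  [0,-0.01,-0.04],
  [0,-0.04,-0.04],
  [0,-0.052,-0.035],
  [0,-0.052,-0.02],
  [0,-0.052,-0.005],
  [0,-0.052,0.003],
  [0,-0.052,0.0055],
  [0,-0.052,0.0055],
], roll=[0,0,0,0,0,0,0,0,0])

```text
t: 14.1
position: [0.4278, -0.0402, 0.0073]
ee_rot: [0.652, 0.758, -0.002, -0.004]
wrist_force: [0.6, 0.4, -1.1]
opening: 0.0497
```

Emit:
step_arm([
  [0,0,0],
  [0,0,0],
  [0,0,0],
  [0,0,0],
  [0,0,0],
  [0,0,0],
], roll=[0,0,0,0,0,0], claw=1)

```text
t: 14.7
position: [0.4278, -0.0402, 0.0073]
ee_rot: [0.652, 0.758, -0.002, -0.004]
wrist_force: [-0.1, -0.3, 0.5]
opening: 0.0916
```

Emit:
step_arm([
  [0,0,-0.04],
  [0,0,-0.09],
  [0,-0.04,-0.1],
  [0,-0.05,-0.1],
  [0,-0.05,-0.1],
], roll=[0,0,0,0,0])

```text
t: 15.2
position: [0.3788, -0.048, 0.1079]
ee_rot: [0.652, 0.758, -0.002, -0.003]
wrist_force: [-0.4, 0.6, 0.2]
opening: 0.093
```

Run:
```python
from h import *
np.set_printoptions(precision=1,suppress=True)
cupfind('top',50);cupfind('wrist',50,'w6')
st(-130,0.5,40)
```

```text
top 113 z 48.50232051000014 x [-77.5 -58.1] y [-22.8   8.3] ((-67.05382537841797, -6.558368682861328), (31.145368576049805, 17.65966033935547), 82.65335845947266)
wrist 4396 z 49.292946939606935 x [-114.8  -72.5] y [-22.6  26. ] ((-94.37378692626953, 1.6657238006591797), (49.65347671508789, 43.7095947265625), 89.98545837402344)
tcp [ 0.4 -0.   0.1] yaw 98.62 offset [-0.   0.   0.1] roll 0.02 t 15.3
```

Emit:
step_arm([
  [0,0,0],
  [0,0,0],
  [0,0,0],
  [0,0,0],
  [0,0,0.03],
  [0,0,0.05],
  [0,0,0.066],
  [0,0,0.068],
  [0,0,0.068],
], roll=[0,0,0,0,0,0,0,0,0], claw=0.3)

```text
t: 16.2
position: [0.3789, -0.0477, 0.0394]
ee_rot: [0.652, 0.758, -0.002, -0.004]
wrist_force: [0.5, 0.4, 0.1]
opening: 0.0291
```

Emit:
step_arm([
  [0,0.005,0.0],
  [0,0.009,0.0],
  [0,0.012,0.0],
  [0,0.015,0.0],
  [0,0.017,0.0],
  [0,0.019,0.0],
  [0,0.0205,0.0],
  [0,0.0215,0.0],
  [0,0.0215,0.0],
], roll=[0,0,0,0,0,0,0,0,0])

```text
t: 17.1
position: [0.3999, -0.0445, 0.0392]
ee_rot: [0.652, 0.758, -0.003, -0.004]
wrist_force: [-5.1, -1.2, 4.5]
opening: 0.0282
```

Run:
```python
from h import *
s=robot.get_state();print(s['wrist_force'],s['opening'])
st(-111.5,0.5,40)
```

```text
[-5.05724221 -1.24689658  4.48923416] 0.028210475819949107
tcp [ 0.3999 -0.0445  0.0392] yaw 98.62 offset [-0.0002  0.0018 -0.0008] roll 0.02 t 17.1
```

Emit:
step_arm([
  [0,-0.001,-0.001],
  [0,0.0025,-0.005],
  [0,0.006,-0.0092],
  [0,0.0098,-0.0134],
  [0,0.0142,-0.0172],
  [0,0.0187,-0.0206],
  [0,0.0235,-0.0236],
  [0,0.0286,-0.0262],
  [0,0.034,-0.0283],
  [0,0.0393,-0.0299],
], roll=[0,0,0,0,0,0,0,0,0,0])

```text
t: 18.1
position: [0.4395, -0.0386, 0.0688]
ee_rot: [0.652, 0.758, -0.003, -0.004]
wrist_force: [0.7, 0.1, -1.0]
opening: 0.0278
```

Run:
```python
from h import *
s=cap('side'); print(robot.get_state()['wrist_force'],robot.get_state()['opening'])
c=cv2.resize(s['image'][224:314,241:361],None,fx=6,fy=6,interpolation=cv2.INTER_CUBIC);cv2.imwrite('pics/s7.png',c[:,:,::-1])
st(-90,0,53)
```

```text
[-1.04512785 -0.08717718  0.72995273] 0.02751898448637402
tcp [ 0.4401 -0.0385  0.069 ] yaw 98.62 offset [-0.0007 -0.0172  0.0162] roll 0.02 t 18.15
```

View pics/s7.png

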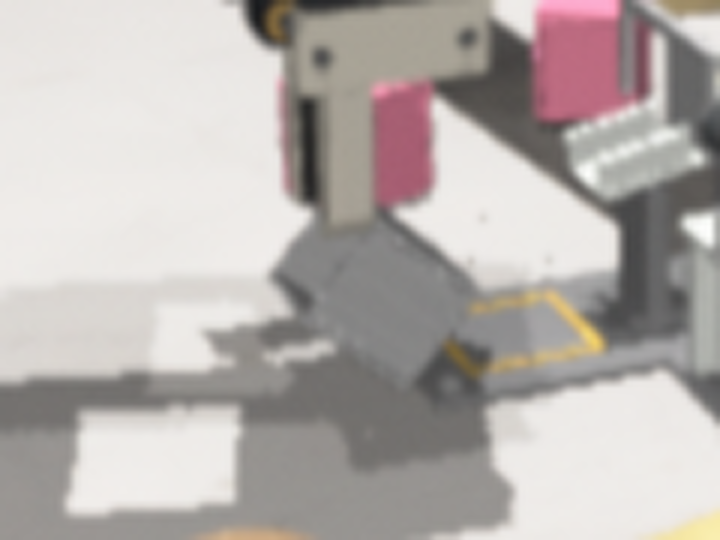

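Tipped about 45°, mouth to the rear. I continue.

Emit:
step_arm([
  [0,0.0045,-0.0012],
  [0,0.009,-0.0019],
  [0,0.013,-0.002],
  [0,0.017,-0.0021],
  [0,0.02,-0.002],
  [0,0.023,-0.0018],
  [0,0.026,-0.0014],
  [0,0.026,-0.0014],
  [0,0.026,-0.0014],
], roll=[0,0,0,0,0,0,0,0,0])

```text
t: 19.05
position: [0.4658, -0.0346, 0.0701]
ee_rot: [0.652, 0.758, -0.003, -0.004]
wrist_force: [-0.2, -0.7, 0.2]
opening: 0.0278
```

Emit:
step_arm([
  [0,-0.005,-0.02],
  [0,-0.03,-0.06],
  [0,-0.07,-0.09],
  [0,-0.08,-0.1],
  [0,-0.08,-0.1],
  [0,-0.08,-0.1],
], roll=[0,0,0,0,0,0], claw=1)

```text
t: 19.65
position: [0.388, -0.0467, 0.17]
ee_rot: [0.652, 0.758, -0.003, -0.004]
wrist_force: [0.6, 0.6, -0.8]
opening: 0.0712
```

Run:
```python
from h import *
np.set_printoptions(precision=4,suppress=True)
c=cupfind('top',62)
w=cupfind('wrist',62)
print(robot.get_state()['position'])
a=cv2.resize(w['image'],(480,360));s=cap('side')['image'][234:314,251:371]
b=cv2.resize(s,(480,320),interpolation=cv2.INTER_CUBIC);b=cv2.copyMakeBorder(b[:,:320],0,40,0,0,0)
cv2.imwrite('pics/c8.png',np.hstack([a,b])[:,:,::-1])
```

```text
top none
wrist 679 z 60.908607680969396 x [-61.7023 -34.4215] y [-22.8255  26.0632] ((-48.05426025390625, 1.4626388549804688), (49.486263275146484, 27.293062210083008), 89.96721649169922)
[ 0.3879 -0.0466  0.1693]
```

View pics/c8.png

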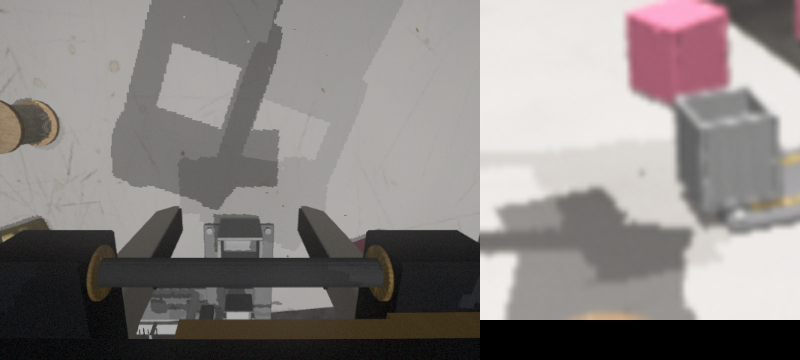

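The cup stands mouth up on the plate edge, centre about (-37,1.5) mm. I regrip it and set it on the pad.

Run:
```python
from h import *
st(-38,0.5,25)
st(-1,-0.5,25)
```

```text
tcp [ 0.3879 -0.0465  0.1694] yaw 98.64 offset [-0.0006  0.0891  0.1434] roll 0.04 t 19.8
tcp [ 0.3879 -0.0465  0.1694] yaw 98.64 offset [-0.0016  0.1261  0.1429] roll 0.04 t 19.8
```

Emit:
step_arm([
  [0,0.04,0.0],
  [0,0.089,0.02],
  [0,0.089,0.06],
  [0,0.089,0.1],
  [0,0.089,0.125],
  [0,0.089,0.14],
  [0,0.089,0.143],
  [0,0.089,0.143],
], roll=[0,0,0,0,0,0,0,0], claw=1)

```text
t: 20.6
position: [0.4744, -0.0329, 0.0256]
ee_rot: [0.652, 0.758, -0.003, -0.005]
wrist_force: [0.2, 0.2, 0.4]
opening: 0.0935
```

Emit:
step_arm([
  [0,0,0],
  [0,0,0],
  [0,0,0],
  [0,0,0],
  [0,0,0],
  [0,0,0],
  [0,0,0],
  [0,0,0],
], roll=[0,0,0,0,0,0,0,0], claw=0)

```text
t: 21.4
position: [0.4744, -0.0329, 0.0257]
ee_rot: [0.652, 0.758, -0.003, -0.005]
wrist_force: [-1.5, -0.0, 2.2]
opening: 0.05
```

Emit:
step_arm([
  [0,0,-0.005],
  [0,0.006,-0.005],
  [0,0.015,-0.005],
  [-0.001,0.025,-0.005],
  [-0.001,0.033,-0.005],
  [-0.001,0.036,-0.005],
  [-0.001,0.036,-0.003],
  [-0.001,0.036,-0.001],
  [-0.001,0.036,-0.001],
], roll=[0,0,0,0,0,0,0,0,0])

```text
t: 22.3
position: [0.5099, -0.0285, 0.0259]
ee_rot: [0.652, 0.758, -0.004, -0.005]
wrist_force: [0.1, -0.5, -1.1]
opening: 0.0496
```

Run:
```python
from h import *
np.set_printoptions(precision=4,suppress=True)
cupfind('wrist',62)
st(-1,-.5,25);print(robot.get_state()['wrist_force'])
c=cap('side');a=cv2.resize(c['image'][225:305,281:401],None,fx=6,fy=6,interpolation=cv2.INTER_CUBIC);cv2.imwrite('pics/s9.png',a[:,:,::-1])
```

```text
wrist 4676 z 61.365528387223165 x [-25.0878   3.4285] y [-38.1694  40.3433] ((-10.608841896057129, 1.0034751892089844), (83.39576721191406, 28.984586715698242), 89.97211456298828)
tcp [ 0.5099 -0.0285  0.0261] yaw 98.64 offset [-0.0006  0.0011  0.001 ] roll 0.04 t 22.35
[-0.1418  0.0124 -1.4205]
```

View pics/s9.png

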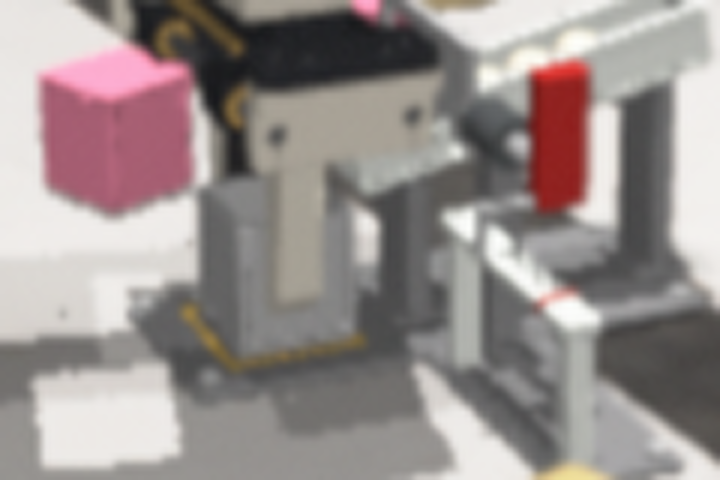

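The cup is inside the outline (rear at -25 mm). I release it, lift and look at the handle from above.

Emit:
step_arm([
  [0,0,0.001],
  [0,0,0.001],
  [0,0,0.001],
  [0,0,0.001],
  [0,0,0.001],
  [0,0,0.001],
], roll=[0,0,0,0,0,0], claw=1)

```text
t: 23.0
position: [0.51, -0.0285, 0.0252]
ee_rot: [0.652, 0.758, -0.003, -0.005]
wrist_force: [0.4, 0.0, 0.1]
opening: 0.0909
```

Emit:
step_arm([
  [0,-0.0,-0.03],
  [0,0,-0.07],
  [0,0,-0.12],
  [0,0,-0.17],
  [0,0,-0.2],
  [-0.05,0.05,-0.2],
  [-0.09,0.1,-0.2],
  [-0.09,0.12,-0.2],
  [-0.09,0.12,-0.2],
], roll=[0,0,0,0,0,0,0,0,0])

```text
t: 23.9
position: [0.6478, -0.1016, 0.2195]
ee_rot: [0.652, 0.758, -0.005, -0.007]
wrist_force: [0.7, 0.4, -0.4]
opening: 0.0928
```

Run:
```python
from h import *
np.set_printoptions(precision=1,suppress=True)
w=cap('wrist','w10'); W=stf(pts(w)); z=W[...,2]+6
hsv=cv2.cvtColor(w['image'],cv2.COLOR_RGB2HSV)
r=((hsv[...,0]<8)|(hsv[...,0]>172))&(hsv[...,1]>140)&(abs(W[...,0]-78)<40)&(abs(W[...,1]+95)<40)
print(r.sum(),np.percentile(z[r],[50,90,99]) if r.any() else 0)
top=np.percentile(z[r],97); m=r&(abs(z-top)<5); v,u=np.nonzero(m)
P=stf(px2w(w,u,v,zw=top/1e3));print(m.sum(),cv2.minAreaRect(P[:,:2].astype(np.float32)),P.mean(0))
for t in ['handle','mark']:
  for q in robot.tip_of(t,w)[:2]: print(t,np.round(q['uv']),q['conf'],stf(px2w(w,*q['uv'],zw=top/1e3-.015)))
# cup on pad
m=(abs(z-62)<4)&(abs(W[...,0])<40)&(abs(W[...,1])<40)
if m.sum()>50:
  v,u=np.nonzero(m);P=stf(px2w(w,u,v,zw=.062));print('cup',cv2.minAreaRect(P[:,:2].astype(np.float32)))
st(78,-95,200)
```

```text
563 [138.1 139.1 140. ]
560 ((79.53939056396484, -96.5629653930664), (12.109731674194336, 20.614423751831055), 89.9769058227539) [ 79.6 -96.7 133.4]
handle [311. 184.] 0.71 [[ 80.3 -97.7 118.4]]
mark [250. 182.] 0.81 [[  79.  -140.6  118.4]]
cup ((8.11668586730957, 0.20773887634277344), (60.4616584777832, 50.906436920166016), 0.23712538182735443)
tcp [ 0.6 -0.1  0.2] yaw 98.64 offset [-0. -0.  0.] roll 0.04 t 24.05
```

The picture limit is reached (12), so I go on by numbers. Handle is at stand (79.6,-96.6) mm, top at 139.5 mm. I'll check the heights beside it from depth.

Run:
```python
from h import *
np.set_printoptions(precision=4,suppress=True)
for n in ['wrist','top']:
  c=cap(n);W=stf(pts(c));z=W[...,2]+6
  for y0 in range(-130,-20,10):
    m=(abs(W[...,0]-80)<14)&(W[...,1]>y0)&(W[...,1]<=y0+10)&(z>-20)
    print(n,y0,m.sum(),round(np.percentile(z[m],98),1) if m.any() else None)
st(79.6,-96.8,160); st(79.6,-96.8,108)
```

```text
wrist -130 1580 325.3
wrist -120 1583 325.2
wrist -110 1607 325.3
wrist -100 1967 325.2
wrist -90 1661 325.3
wrist -80 1659 325.4
wrist -70 1690 325.5
wrist -60 1859 325.5
wrist -50 4369 331.4
wrist -40 4468 331.8
wrist -30 1344 326.8
top -130 400 577.2
top -120 341 568.9
top -110 399 567.2
top -100 411 564.6
top -90 423 562.6
top -80 420 559.7
top -70 369 556.9
top -60 217 553.0
top -50 121 546.9
top -40 55 542.4
top -30 99 576.8
tcp [ 0.644  -0.0994  0.2242] yaw 98.66 offset [-0.0069 -0.0395  0.0646] roll 0.06 t 24.15
tcp [ 0.644  -0.0994  0.2242] yaw 98.66 offset [-0.0071 -0.0389  0.1166] roll 0.06 t 24.15
```

Run:
```python
from h import *
c=cap('wrist');W=stf(pts(c));z=W[...,2]+6
for y0 in range(-140,-20,10):
    m=(abs(W[...,0]-80)<14)&(W[...,1]>y0)&(W[...,1]<=y0+10)&(z>-20)&(z<180)
    print(y0,m.sum(),round(np.percentile(z[m],98),1) if m.any() else None)
```

```text
-140 246 7.0
-130 256 6.9
-120 220 6.8
-110 265 139.3
-100 587 139.6
-90 287 99.2
-80 295 98.9
-70 323 99.4
-60 494 105.0
-50 431 104.9
-40 403 105.0
-30 279 121.3
```

Emit:
step_arm([
  [-0.004,-0.02,0],
  [-0.007,-0.039,0],
  [-0.007,-0.039,0.0],
  [-0.007,-0.039,0.0],
  [-0.007,-0.039,0.0],
  [-0.007,-0.039,0.0],
  [-0.007,-0.039,0.0],
  [-0.007,-0.039,0.04],
], roll=[0,0,0,0,0,0,0,0], claw=0.44)

```text
t: 25.0
position: [0.6081, -0.1124, 0.1893]
ee_rot: [0.652, 0.759, -0.001, -0.001]
wrist_force: [0.7, 0.1, 0.5]
opening: 0.0413
```

Run:
```python
from h import *
print(robot.get_state()['opening']);st(79.6,-96.8,110)
```

```text
0.04126624637133867
tcp [ 0.6081 -0.1124  0.1893] yaw 98.67 offset [ 0.0007 -0.0026  0.0794] roll 0.07 t 25.0
```

Emit:
step_arm([
  [0.001,-0.0025,0.02],
  [0.001,-0.0025,0.04],
  [0.001,-0.0025,0.06],
  [0.001,-0.0025,0.072],
  [0.001,-0.0025,0.079],
  [0.001,-0.0025,0.079],
  [0.001,-0.0025,0.079],
], roll=[0,0,0,0,0,0,0])

```text
t: 25.7
position: [0.6055, -0.1119, 0.1112]
ee_rot: [0.652, 0.759, -0.001, -0.001]
wrist_force: [0.8, -0.5, 0.8]
opening: 0.0412
```

Emit:
step_arm([
  [0,0,0],
  [0,0,0],
  [0,0,0],
  [0,0,0],
  [0,0,0],
  [0,0,0],
  [0,0,0],
  [0,0,0],
], roll=[0,0,0,0,0,0,0,0], claw=0)

```text
t: 26.5
position: [0.6058, -0.1129, 0.1115]
ee_rot: [0.652, 0.758, -0.002, -0.0]
wrist_force: [2.4, -8.1, 0.7]
opening: 0.0137
```

Run:
```python
from h import *
np.set_printoptions(precision=4,suppress=True)
s=robot.get_state();print(s['opening'],s['wrist_force'],stf(s['position']));st(79.6,-141.8,110)
c=cap('side');hs=cv2.cvtColor(c['image'],cv2.COLOR_RGB2HSV);print([ (r['conf'],r['uv']) for r in robot.tip_of('handle',c)])
```

```text
0.013672112940574539 [ 2.3737 -8.1189  0.6794] [ 80.1138 -97.7265 105.5342]
tcp [ 0.6058 -0.1129  0.1115] yaw 98.65 offset [-0.0441 -0.0005  0.0016] roll 0.05 t 26.5
[(0.62, [375.7, 243.5])]
```

Handle gripped (13.7 mm opening). Pulling 45 mm.

Emit:
step_arm([
  [-0.004,0,0],
  [-0.009,0,0],
  [-0.014,0,0],
  [-0.019,0,0],
  [-0.024,0,0],
  [-0.03,0,0],
  [-0.036,0,0],
  [-0.041,0,0],
  [-0.045,0,0],
  [-0.046,0,0],
], roll=[0,0,0,0,0,0,0,0,0,0])

```text
t: 27.6
position: [0.6127, -0.1584, 0.1115]
ee_rot: [0.652, 0.758, -0.001, -0.001]
wrist_force: [-2.1, 8.3, 0.6]
opening: 0.0138
```

Emit:
step_arm([
  [0,0,0],
  [0,0,0],
  [0,0,0],
], roll=[0,0,0])

```text
t: 27.9
position: [0.6127, -0.1583, 0.1115]
ee_rot: [0.652, 0.758, -0.001, -0.001]
wrist_force: [-1.1, 7.4, 1.2]
opening: 0.0139
```

```bash
cat > chk.py <<'E'
from h import *
np.set_printoptions(precision=1,suppress=True)
s=robot.get_state();print(s['opening'],s['wrist_force'],stf(s['position']),s['t'])
for n in ['top','side']:
  c=cap(n);W=stf(pts(c));z=W[...,2]+6;hs=cv2.cvtColor(c['image'],cv2.COLOR_RGB2HSV)
  for b in ['ball0_center','handle','mark','cup_center']:
    for q in robot.tip_of(b,c)[:4]:
      u,v=np.round(q['uv']).astype(int);print(n,b,q['uv'],round(q['conf'],2),W[v,u])
  r=((hs[...,0]<8)|(hs[...,0]>172))&(hs[...,1]>140)&(abs(W[...,0]-78)<25)&(W[...,1]<-70)&(W[...,1]>-180)&(z>90)&(z<150)
  if r.any(): print('red',r.sum(),W[r].mean(0),np.percentile(W[r],[2,98],axis=0))
  cr=(hs[...,0]>10)&(hs[...,0]<32)&(hs[...,1]>40)&(hs[...,2]>100)&(abs(W[...,1])<25)&(z>12)&(z<130)
  for lo,hi in [(-25,25),(25,60),(60,180)]:
    m=cr&(W[...,0]>lo)&(W[...,0]<hi);print(n,'cream',lo,hi,m.sum(),np.median(W[m],0) if m.any() else '')
E
python3 chk.py
```

```text
0.013933680508840076 [-1.1  7.4  1.2] [  80.1 -143.5  105.5] 27.9
top ball0_center [328.8, 266.1] 0.46 [-7.2  0.7 34.8]
top mark [390.1, 213.0] 0.97 [ 23.8 -60.9 470.5]
top mark [330.0, 265.2] 0.16 [-4.5 -2.6 23.3]
top cup_center [246.7, 274.8] 0.87 [ -5.1 183.5  52.1]
top cup_center [327.8, 265.1] 0.81 [-4.8  2.7 35.8]
top cup_center [214.8, 218.6] 0.74 [129.  241.1  45.8]
top cream -25 25 155 [-0.4 -3.6 27.2]
top cream 25 60 0 
top cream 60 180 0 
side handle [384.5, 251.3] 0.72 [  69.6 -165.1  121.7]
side handle [386.2, 252.2] 0.48 [  75.  -164.   118.1]
side mark [383.2, 251.8] 0.79 [  68.9 -162.1  118.4]
side cup_center [343.0, 232.2] 0.63 [132.2 212.5  31.3]
side cup_center [299.7, 247.6] 0.62 [-18.3 148.6  29.3]
side cup_center [322.1, 270.0] 0.61 [-18.4 -21.7  35.1]
red 101 [  73.8 -149.3  100.5] [[  66.4 -152.9   85. ]
 [  87.2 -143.7  130.1]]
side cream -25 25 0 
side cream 25 60 0 
side cream 60 180 0
```

Run:
```python
from h import *
np.set_printoptions(precision=1,suppress=True)
a=cv2.imread('pics/top0.png')[:,:,::-1]
c=cap('top');W=stf(pts(c));b=c['image']
for u,v in [(323,198),(323,208),(324,217),(322,187)]: print((u,v),a[v,u],b[v,u],W[v,u])
hs=cv2.cvtColor(b,cv2.COLOR_RGB2HSV)
sub=hs[250:281,314:345]
m=(abs(W[...,0])<21)&(abs(W[...,1])<21)&(W[...,2]<52)
d=cv2.resize(b[250:280,314:344],(300,300),interpolation=cv2.INTER_CUBIC)
g=hs[250:280:1,314:344:1]
print('z above pad in cup');print(W[254:278:2,316:344:2,2].round().astype(int))
print('sat');print(hs[254:278:2,316:344:2,1])
s=cap('side');sa=cv2.imread('pics/side0.png')[:,:,::-1]
P=np.array([[.6+.02*i,-.0145+.003*i,.1+.004*i] for i in range(3)])
for u,v in w2px(s,P).round().astype(int): print(u,v,sa[v-3:v+1,u].mean(0),s['image'][v-3:v+1,u].mean(0))
```

```text
(323, 198) [144 145 136] [174 173 173] [138.6  -2.9  83.3]
(323, 208) [150 147 145] [172 171 171] [117.5  -0.3  78.7]
(324, 217) [146 144 143] [171 168 171] [98.5 -0.3 72.5]
(322, 187) [145 145 146] [170 172 167] [161.9  -3.5  88.2]
z above pad in cup
[[    1    54    23    16     8     3     5    24    26    25     3    53
      0    -4]
 [    0    54     4    -1     0     3    20    27    28    28    25    47
     54    -1]
 [   -1    53     6     4     1     2    22    33    27    31    25    42
     56     1]
 [    3    52     1     3     0     3     1    25    26    24    21    32
     54     0]
 [   -1    50     1     3    32     2     2    14    20     4     1    26
     57    -3]
 [   -2    35    55    37    37    38    37    21    21    19     3    21
     55    -3]
 [    0    15    55    42    40    42    38    23    23    19     1    14
     55    -3]
 [    3     2    53    38    40    40    40    25    22    23     0     1
     55    -1]
 [    0     2    51    37    39    40    34    19    19    55    53    57
     57 -9006]
 [   -2    -2    54    55    57    51    53    
[... 377 characters left out ...]
 42  52  57   5   6   7]
 [187  12   9  13   5   7  17  56  54  61  31   3   4   9]
 [167  16   7  23  32  25  16  49  46  10   2  11   4  13]
 [133  39   6  51  58  54  63  51  57  34   2   3   2  10]
 [106  52  14  40  24  43  58  30  50  54   4   8   5   6]
 [ 74 123   6  52  46  54  56  52  58  40   4   3   7  30]
 [ 46 159   6  47  49  48  29  31  24  10   5   6  16  50]
 [ 44 187   4   7   6  10   4   5   0  13  16  22  96 152]
 [ 18 193  18   9  45  84 110 130 142 125 171 184 187 134]
 [ 11 172 152 169 190 180 161 132 114  99  55  39  19  17]]
360 237 [166.8 166.  160. ] [118.8 118.  117.8]
367 234 [217.  215.5 205. ] [185.2 186.8 182.2]
375 232 [227.8 225.5 212.8] [152.  151.  144.2]
```

The trough is empty, and three balls show in the cup (tops at about 42, 30 and 24 mm above the pad). A last check of cup centre and gate, then hand in.

Run:
```python
from h import *
np.set_printoptions(precision=1,suppress=True)
c=cap('top');W=stf(pts(c));m=(abs(W[...,2]-55)<5)&(abs(W[...,0])<32)&(abs(W[...,1])<40)
v,u=np.nonzero(m);P=stf(px2w(c,u,v,zw=.062));print(m.sum(),cv2.minAreaRect(P[:,:2].astype(np.float32)))
s=robot.get_state();print(s['opening'],s['wrist_force'],stf(s['position']),s['t'],abs(s['dq']).max())
print(robot.close_job())
```

```text
157 ((2.301027297973633, -0.0334320068359375), (49.98806381225586, 49.70976257324219), 89.8226318359375)
0.01351364302321891 [-0.9  6.8  2.2] [  80.1 -143.5  105.5] 28.55 0.0013812141054943858
the job is handed in; nothing more can be done
None
```

The job is handed in at 28.6 s of the 72 s allowed, with the gripper still holding the gate at the mark. Handing in reports no verdict, so this rests on my own checks.

**What I did**
- The tool cannot tilt, so I tipped the bare-steel cup twice over the edge of the stand's base plate. I then set it mouth up on the pad and let go.
- I gripped the red handle and pulled the gate out. I did not go near the spool, tape roll or wax block.

**Last checks**
- **Cup:** its rim measures 50 x 50 mm, centred about 2.3 mm from the pad centre. It stands mouth up and the fingers are clear of it.
- **Balls:** three ball tops show inside the cup at about 42, 30 and 24 mm above the pad. The trough is empty where they lay.
- **Gate:** pulled out about 45.8 mm from its closed position. It is still, with about 7–8 N of spring pull, and the grip is closed at 13.5 mm.

**Disagreements and gaps**
- The top and wrist cameras differed by about 5 mm on where the cup stood at the start, and by about 1 mm on the pad. I used the wrist reading for the cup and a value between the two for the pad.
- A wrist-camera reading of the cup taken after release came out as 60 x 51 mm, 8 mm off centre. The rectangle was longer than the cup, so I put it down to the trough lip being included.
- I reached the limit of 12 viewed pictures before gripping the handle. The ball and gate checks come from depth and colour readings, not from a picture I looked at.

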